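# Snap the cutter case shut and confirm its return

### The job

The blue cutter case on the tool-store bench has been left open: swing both yellow covers over and press each down until its catch snaps and holds it fully shut, without forcing the hinges. Then press the green button on the grey sloping station all the way in and let it come out again to confirm the return. Leave the drill stand, tool holder, chuck and wrench where they are.

Things in the scene. Friction and masses are not known exactly. Their poses are not given: they have to be found in the camera images.
- case: blue two-bay cutter case fixed to the bench, 90 (x) x 220 (y) x 60 mm high; origin under its centre on the bench, x from front to back (hinges at the back, 40 mm behind the origin; catches in the front wall), y to its left, z up. The bays and their covers lie at y = +60 and -60 mm
- coverL (a joint): yellow cover, 84 mm wide, 92 mm from hinge to free edge, 5 mm thick, of the left bay (case +y). rad: 0 = shut, 1.57 = upright, up to 2.1 = thrown back past upright; the free edge swings up and away from the case's front as it opens. Stays wherever it is left. Below about 0.17 its nose meets a sprung catch; pressed on, it snaps past it at about 0.07 and is then held at 0. The hinge breaks at 70 N
- coverR (a joint): yellow cover, 84 mm wide, 92 mm from hinge to free edge, 5 mm thick, of the right bay (case -y). rad: 0 = shut, 1.57 = upright, up to 2.1 = thrown back past upright; the free edge swings up and away from the case's front as it opens. Stays wherever it is left. Below about 0.17 its nose meets a sprung catch; pressed on, it snaps past it at about 0.07 and is then held at 0. The hinge breaks at 70 N
- coverL_pad (a point): middle of the outer face of the ribbed black pad (18 x 60 mm) near the free edge of the left cover, 80 mm from the hinge line, 8 mm outside the hinge plane. x runs from the free edge to the hinge, y along the hinge, z out of the cover's outer face (up when shut). The push needed here to snap the catch differs from catch to catch, 7 to 18 N; more nearer the hinge
- coverR_pad (a point): middle of the outer face of the ribbed black pad (18 x 60 mm) near the free edge of the right cover, 80 mm from the hinge line, 8 mm outside the hinge plane. x runs from the free edge to the hinge, y along the hinge, z out of the cover's outer face (up when shut). The push needed here to snap the catch differs from catch to catch, 7 to 18 N; more nearer the hinge
- coverL_hinge (a point): middle of the hinge line of the left cover (60 mm above the bench); turns with the cover; y is the hinge axis
- coverR_hinge (a point): middle of the hinge line of the right cover (60 mm above the bench); turns with the cover; y is the hinge axis
- station: grey button station fixed to the bench, 80 x 80 mm, about 60 mm high at the back; its top slopes 0.4 rad down towards its front (-x). Origin under its centre, z up
- confirm (a joint): green push button, travel in m: 0 = out, 0.006 = fully in; sprung, about 6 N to hold it fully in
- confirm_top (a point): middle of the face of the green button (28 mm across, standing 10 mm out of its black collar); z points out of the face along the line of travel (tilted 0.4 rad from vertical towards the station's front, -x), y level
- drillstand: black drill stand, 100 x 80 x 35 mm with twelve upright steel drills, 77 mm high over all; loose bystander, origin under its centre
- toolholder: steel tapered tool holder standing on its 52 mm flange, 94 mm high; loose bystander, origin under its centre
- chuck: dark three-jaw lathe chuck, 100 mm across, 63 mm high; loose bystander, origin under its centre
- wrench: steel wrench, 160 mm long, lying flat along its x; loose bystander, origin under its middle
Not all that is in view belongs to the job. What is meant by the case is not orange, and is the smaller of those in its own colour.

How it is judged:
By the outcome, as a careful person would: the job done as asked, in the order asked, and still so for the second after the job is handed in, with the robot touching nothing.
It also fails if it takes over 64 s, if anything falls off the work surface, if the arm or the gripper's body presses on something with over 40 N, if the wrist force passes 120 N, or if a joint passes its speed limit or range.

### The arm

A 6-joint arm with a two-finger parallel gripper is mounted at the origin on the work surface. World frame = base frame: x ahead of the robot, y to its left, z up, the work surface at z = 0. Lengths are in m, angles in degrees, forces in N, time in s.
With the tool pointing down it reaches from about 0.25 to 0.725 m from the base axis. Payload 9.7 kg.
Tool frame: the origin (TCP) lies at the very end of the fingers, on their centre line; the grasp point (between the pads) lies 19 mm behind it (bot.grip_point_offset is the distance from the TCP to the grasp point, in m); y points along the fingers, x is the direction in which the jaws open and shut, and the axes are right-handed (so a half turn about y gives the same grasp; the last joint's range is limited). The gripper opens to 85 mm and grips with 20 to 120 N. Pads are 22 mm wide; open, the fingers measure 114 mm over their backs; the gripper's body (76 mm by 85 mm) begins 54 mm behind the grasp point. The pads swing forward as they close: fully open they stand 13 mm farther back than shut.
Start: joints at [-77.006, 4.979, 10.078, 95.1, 0, 90], TCP at [0.124, -0.536, 0.231] pointing down, gripper open.
Joint ranges: [-179.16, 179.16], [-48.56, 103.87], [-65.8, 70.77], [-126.05, 130.52], [-82.76, 87.17], [-180, 180]. Speed limits (degrees/s): [127.2, 127.2, 147.25, 180, 180, 180].

### API

Orientations are given as [roll, pitch, yaw] about the fixed x, y, z axes, in that order (R = Rz(yaw) Ry(pitch) Rx(roll)).
In Python, from workcell import bot gives the robot as it stands.
- The arm moves only by the shell command python3 -m inch 'ROWS' [FORCE]. ROWS is JSON, a list of rows, each a list of 3 entries, a list of its own where there are three numbers: the shift along the tool's x, y, z in mm, then the turn, a rotation vector about the tool's x, y, z in rad, then the finger opening in mm, from 0 to 85.4. In form: [[[x, y, z], [ax, ay, az], grip], ...]. A call has 1 to 20 rows; each row is the pose to reach, as a shift and turn from the pose measured when the call began, along the tool's axes at that moment; what a row does not reach only later rows make up. A row lasts 1/10 s, in which the tool goes at most 50 mm and 8.59 degrees, less where a joint would pass 70% of its speed; a pose out of reach is approached as far as the arm can. A call with a gripper value outside its range is refused whole. The fingers move at their own pace and stop on an object; FORCE is the grip in N (left out, the last holds). Time passes only in rows, so rows that repeat a pose let the fingers close. It gives the time, the measured TCP pose, the force and the opening at its end, in the units of the state.
- bot.get_obs(): the state, without advancing time (a new reading comes with each control period).
- bot.camera(name): name is "side" or "top" or "wrist"; returns a dict with "frame" (480x640x3 uint8, red, green, blue), "mtx" (3x3 intrinsics, pixels), "origin" and "orientation" of the camera in the world. Camera axes: x right, y down, z forward; pixel columns grow to the right and rows downward; lengths in m; the calibration is good to about 2 mm. The wrist camera is an equidistant fisheye: a pixel r from the principal point sees the ray r / f radians off the axis. A picture is of the moment at which its call begins. There is no depth.
- bot.job_done(): hands the job in, once; it reports no verdict.
Trained networks look in a picture, given as the dict that the camera call returned (one of the last four; its "shot" number tells which), for a name from the list of things; names that differ only in an ending like _2 or _b are one class to them, and where a whole thing is asked for, a point or a joint stands for the part that bears it (a point fixed in the world has none). Each returns a list of dicts, best first, with "confidence" (0 to 1); they miss things now and then, are a little off and sometimes report something else, mostly with a low value. They report only what shows in the picture. A call takes as long as a camera call. They do not tell look-alikes from the thing itself.
- bot.search_frame(picture, name): "box" ([left, top, right, bottom] in pixels, round what is visible of it).
- bot.cut_out(picture, name): "region" (480x640 bool, what is visible of it) and "box" ([left, top, right, bottom] in pixels, round what is visible of it).
The state is a dict: "time": time; "q": joint angles; "qd": joint speeds; "joint_efforts": joint torques, N m; "ee_pos": TCP position; "tcp_rot": TCP orientation; "wrist_force": force on the tool from outside, world axes, zero at the start; "torque": the same for the moment, N m; "opening": finger opening in m.
Only numpy, scipy, OpenCV 4.12 (cv2) and the standard library are available. Lean on these libraries where they do the work, as an engineer would, in place of code of your own. Each camera call takes 0.05 s, during which the arm holds its last target. There are 200 camera calls.

## Working session

There is one attempt and no reset: what is moved stays moved. The work goes in short steps, Python scripts to look and compute and a shell command to move; the robot and the scene stay as the last step left them, time stands still between calls to the robot, and variables do not carry over. Pictures are saved under pics/ and viewed, about 8 in all and at most 12, crops included, and the job is handed in when it is done.

```bash
mkdir -p pics; ls; cat > h.py <<'E'
import numpy as np,cv2
from workcell import bot
from scipy.spatial.transform import Rotation as R
E
python3 - <<'E'
from h import *
o=bot.get_obs();print(o)
P={}
for n in("side","top"):
    p=bot.camera(n);P[n]=p
    cv2.imwrite(f"pics/{n}0.png",p["frame"][:,:,::-1]);print(n,p["mtx"].tolist(),p["origin"],p["orientation"],p["shot"])
    for k in("case","coverL","coverL_pad","station","confirm","confirm_top"):
        print(k,[([int(v) for v in d["box"]],round(d["confidence"],2)) for d in bot.search_frame(p,k)[:4]])
E
```

```text
pics
{'time': 0.0, 'q': array([-7.70074705e+01,  5.01120841e+00,  1.00343090e+01,  9.50999930e+01,
       -9.46566455e-04,  9.00001231e+01]), 'qd': array([-0.09019   , -0.01980731,  0.08182987,  0.14634915,  0.04378984,
        0.02451427]), 'joint_efforts': array([ 6.36426394e-04, -5.20394433e+01,  4.64797246e+01,  1.63968903e-02,
        1.12684402e-04, -7.55894717e-06]), 'ee_pos': array([ 0.12359614, -0.53569328,  0.23058074]), 'tcp_rot': array([-9.00009467e+01,  7.68923869e-02, -7.70075936e+01]), 'wrist_force': array([-0.06686235,  1.30955068,  0.7940283 ]), 'torque': array([ 0.02722131, -0.02549422,  0.01286203]), 'opening': 0.0856157784382522}
side [[535.2480905076707, 0.0, 317.60956871019346], [0.0, 535.2480905076707, 239.76040166420742], [0.0, 0.0, 1.0]] [0.31981367 1.03139054 0.73621813] [-122.4776706     0.70481561 -169.35918614] 1
case [([388, 305, 459, 418], 0.89), ([380, 174, 466, 254], 0.74)]
coverL [([299, 219, 320, 273], 0.59), ([297, 193, 343, 294], 0.59), ([399, 350, 459, 385], 0.58), ([406, 191, 466, 227], 0.56)]
coverL_pad [([408, 197, 462, 224], 0.87), ([303, 216, 322, 271], 0.7), ([398, 351, 460, 388], 0.6)]
station [([316, 178, 353, 211], 0.75)]
confirm [([331, 182, 340, 191], 0.46)]
confirm_top []
top [[607.1902754725212, 0.0, 328.9992420548646], [0.0, 607.1902754725212, 240.97631032797975], [0.0, 0.0, 1.0]] [0.41876284 0.00999091 1.37286988] [-175.41436758   -0.53948448  -88.76307083] 2
case [([364, 303, 508, 407], 0.85), ([127, 325, 240, 383], 0.78), ([267, 216, 374, 279], 0.75)]
coverL [([369, 335, 438, 408], 0.95), ([267, 230, 310, 248], 0.6), ([131, 337, 173, 384], 0.56)]
coverL_pad [([268, 230, 309, 248], 0.94), ([368, 337, 438, 407], 0.93), ([133, 335, 178, 382], 0.82)]
station [([443, 219, 484, 259], 0.57), ([174, 224, 216, 269], 0.32)]
confirm [([457, 240, 474, 249], 0.54)]
confirm_top [([330, 108, 349, 179], 0.56), ([457, 239, 470, 250], 0.45)]
```

View pics/top0.png

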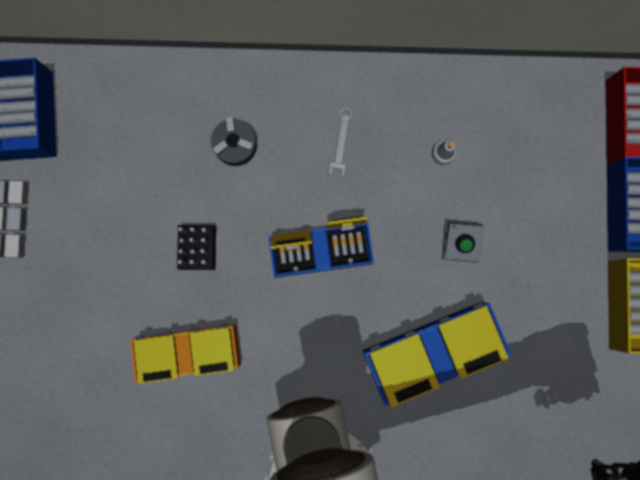

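View pics/side0.png

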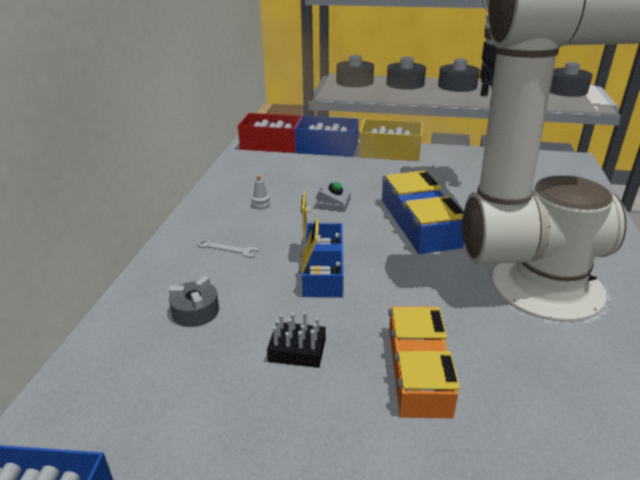

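The candidates for the case are the orange one (top 185,353), the large blue one (436,353) and the small blue one (320,247). The small open blue one fits, because it isn't orange and is the smaller of the two blues. I'll confirm it in an enlarged crop.

```bash
python3 - <<'E'
import cv2,numpy as np
t=cv2.imread("pics/top0.png");s=cv2.imread("pics/side0.png")
a=cv2.resize(t[200:290,260:380],None,fx=4,fy=4,interpolation=cv2.INTER_CUBIC) #480x360
b=cv2.resize(t[210:270,435:495],None,fx=4,fy=4,interpolation=cv2.INTER_CUBIC) #240
c=cv2.resize(s[170:302,290:368],None,fx=4,fy=4,interpolation=cv2.INTER_CUBIC) #312x528
m=np.zeros((600,792,3),np.uint8);m[:360,:480]=a;m[360:600,:240]=b;m[:528,480:]=c
cv2.imwrite("pics/crop.png",m)
E
```

```text
(no output)
```

View pics/crop.png

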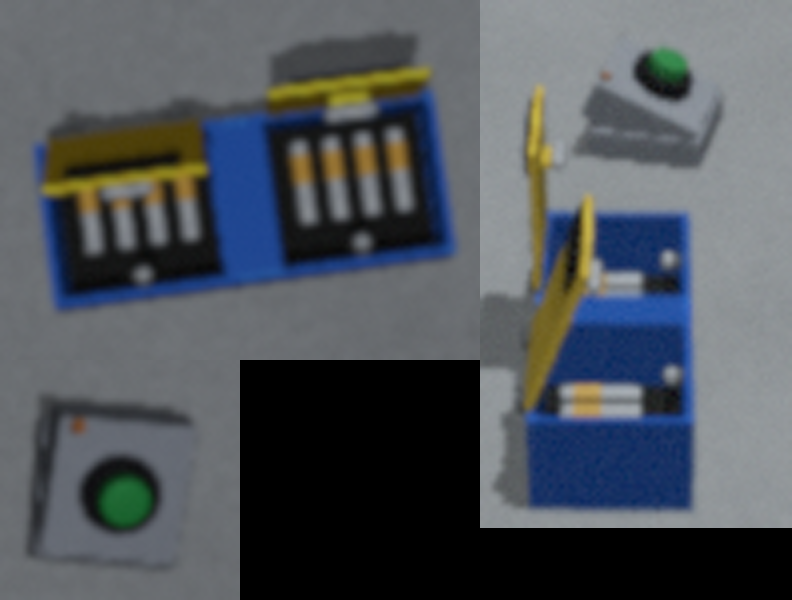

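The crop shows the small open blue case with its left cover at about 1.1 rad and its right cover near upright. The green button is on the sloping station. Next I fit the poses.

```bash
cat >> h.py <<'E'
from scipy.optimize import least_squares
def proj(p,X):
    Rm=R.from_euler("xyz",p["orientation"],degrees=True).as_matrix()
    c=(np.atleast_2d(X)-p["origin"])@Rm; u=c@p["mtx"].T
    return u[:,:2]/u[:,2:]
def rz(y):return R.from_euler("z",y).as_matrix()
E
python3 - <<'E'
from h import *
T=bot.camera("top");S=bot.camera("side")
ct=lambda x,y:(260+x/4,200+y/4); cb=lambda x,y:(435+x/4,210+(y-360)/4); cs=lambda x,y:(290+(x-480)/4,170+y/4)
obs=[(T,ct(58,305),(-.045,.11,.06)),(T,ct(452,252),(-.045,-.11,.06)),(T,ct(435,95),(.045,-.11,.06)),(T,ct(38,148),(.045,.11,.06)),
(S,cs(690,420),(-.045,.11,.06)),(S,cs(690,508),(-.045,.11,0)),(S,cs(688,215),(-.045,-.11,.06)),(S,cs(530,508),(.045,.11,0))]
def f(v):
    return np.concatenate([(proj(c,rz(v[2])@np.array(X)+[v[0],v[1],0])-np.array(u)).ravel() for c,u,X in obs])
r=least_squares(f,[.4,0,0],loss="soft_l1");v=r.x;print("case",v,np.round(r.fun,1))
def cov(a,y,d=.092):return rz(v[2])@np.array([.04-d*np.cos(a),y,.06+d*np.sin(a)])+[v[0],v[1],0]
for y0,ob in((.06,[(T,ct(45,188),.042),(T,ct(207,168),-.042),(S,cs(588,200),-.042),(S,cs(588,275),.042)]),(-.06,[(T,ct(270,97),.042),(T,ct(429,75),-.042),(S,cs(538,88),-.042),(S,cs(538,160),.042)])):
    g=lambda a:np.concatenate([(proj(c,cov(a[0],y0+dy))-np.array(u)).ravel() for c,u,dy in ob])
    r=least_squares(g,[1.3]);print("angle",r.x,np.round(r.fun,1))
g=lambda X:np.concatenate([(proj(T,X)-cb(126,500)).ravel(),(proj(S,X)-cs(670,62)).ravel()])
r=least_squares(g,[.4,-.3,.06]);print("button",r.x,r.fun)
# station: top-face corners at local +-.04; slope .4
o2=[(cb(60,407),(.04,.04)),(cb(192,420),(.04,-.04)),(cb(175,567),(-.04,-.04)),(cb(38,557),(-.04,.04))]
g=lambda w:np.concatenate([(proj(T,rz(w[2])@np.array([x,y,.043+x*np.tan(.4)])+[w[0],w[1],0])-np.array(u)).ravel() for u,(x,y) in o2])
r=least_squares(g,[.4,-.3,0]);print("station",r.x,np.round(r.fun,1))
w=r.x;print("btn pred",rz(w[2])@np.array([-.013*np.sin(.4),0,.043+.013*np.cos(.4)])+[w[0],w[1],0])
for n in("L","R"):
    pass
E
```

```text
case [0.5056245  0.0157114  0.15340135] [-0.8  0.5  1.6  0.3  0.2 -1.4 -1.  -1.5  0.8  0.1  0.4  0.3  0.6 -1.3
 -0.6 -0.2]
angle [1.25422716] [-0.6  0.6  0.1  0.2  0.7 -2.3 -0.6 -0.5]
angle [1.6111554] [-0.1 -0.4  1.3 -0.3  1.2 -1.3 -0.7 -2.1]
button [ 0.52202422 -0.29912253  0.05948546] [ 0.0111969   0.10684425 -0.13802916 -0.00858697]
station [ 0.52978042 -0.29751767 -0.04697676] [-1.5  0.2  2.1 -0.5  0.5  0.1 -1.1  0.1]
btn pred [ 0.52472357 -0.29727994  0.05497379]
```

```bash
cat >> h.py <<'E'
CASE=[0.5056,0.0157,0.1534]
def loc2w(l,c=CASE):return rz(c[2])@np.array(l)+[c[0],c[1],0]
def shift(X,rpy=None):
    o=bot.get_obs();Rm=R.from_euler("xyz",o["tcp_rot"],degrees=True)
    s=np.round(Rm.inv().apply(np.array(X)-o["ee_pos"])*1000,1)
    t=None if rpy is None else np.round((Rm.inv()*R.from_euler("xyz",rpy,degrees=True)).as_rotvec(),3)
    return s,t
def caseloc():
    o=bot.get_obs();return np.round(rz(CASE[2]).T@(o["ee_pos"]-[CASE[0],CASE[1],0])*1000,1),np.round(o["wrist_force"],1)
E
python3 -c "
from h import *
print(shift(loc2w([.085,.06,.24]),[-90,0,-81.2]),loc2w([.085,.06,.24]))
for a in np.arange(1.3,-.01,-.1):
    print(round(a,2),np.round([40-80*np.cos(a)+8*np.sin(a)+11,60+80*np.sin(a)+8*np.cos(a)],0))"
```

```text
(array([-505.2,   -8.7,  585.3]), array([-0.   ,  0.073,  0.   ])) [0.58043392 0.08798336 0.24      ]
1.3 [ 37. 139.]
1.2 [ 29. 137.]
1.1 [ 22. 135.]
1.0 [ 15. 132.]
0.9 [  8. 128.]
0.8 [  1. 123.]
0.7 [ -5. 118.]
0.6 [-11. 112.]
0.5 [-15. 105.]
0.4 [-20.  99.]
0.3 [-23.  91.]
0.2 [-26.  84.]
0.1 [-28.  76.]
-0.0 [-29.  68.]
```

```bash
python3 -m inch '[[[-505,-9,585],[0,0.073,0],0],[[-505,-9,585],[0,0.073,0],0],[[-505,-9,585],[0,0.073,0],0],[[-505,-9,585],[0,0.073,0],0],[[-505,-9,585],[0,0.073,0],0],[[-505,-9,585],[0,0.073,0],0],[[-505,-9,585],[0,0.073,0],0],[[-505,-9,585],[0,0.073,0],0],[[-505,-9,585],[0,0.073,0],0],[[-505,-9,585],[0,0.073,0],0],[[-505,-9,585],[0,0.073,0],0],[[-505,-9,585],[0,0.073,0],0],[[-505,-9,585],[0,0.073,0],0],[[-505,-9,585],[0,0.073,0],0],[[-505,-9,585],[0,0.073,0],0],[[-505,-9,585],[0,0.073,0],0],[[-505,-9,585],[0,0.073,0],0],[[-505,-9,585],[0,0.073,0],0],[[-505,-9,585],[0,0.073,0],0],[[-505,-9,585],[0,0.073,0],0]]'
python3 -c "
from h import *
print(caseloc(),bot.get_obs()['tcp_rot'])
p=bot.camera('wrist');print(p['mtx'],p['origin'],p['orientation']);w=p['frame']
p=bot.camera('top');a=cv2.resize(p['frame'][150:330,210:450],(800,600))
cv2.imwrite('pics/w1.png',w[:,:,::-1]);cv2.imwrite('pics/t1.png',a[:,:,::-1])"
```

```text
time: 2.8
ee_pos: [0.5798, 0.0867, 0.2408]
tcp_rot: [-90.0, -0.0, -81.3]
wrist_force: [-0.2, 0.4, -0.3]
opening: 0.0001
(array([ 84.1,  58.8, 240.8]), array([-0.2,  0.4, -0.3])) [-8.99645532e+01 -8.84872824e-03 -8.12663231e+01]
[[371.64829954   0.         315.24459553]
 [  0.         371.64829954 234.76259118]
 [  0.           0.           1.        ]] [0.66118577 0.09975123 0.38395706] [ 1.61517461e+02  5.86240798e-02 -8.12648890e+01]
```

View pics/w1.png

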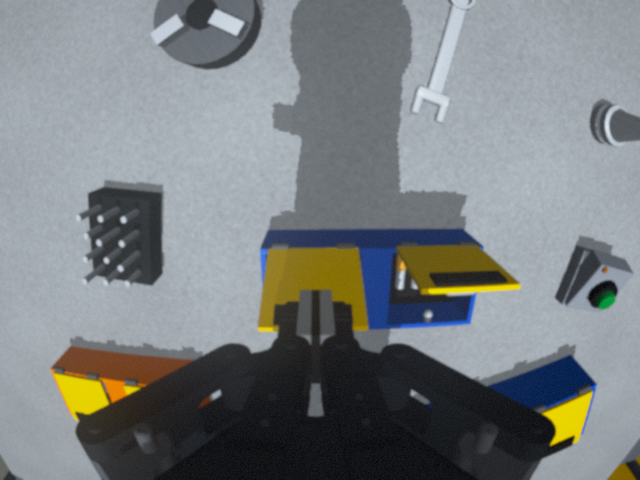

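The wrist view shows the fingers centred over the left cover (315,300) with clear space behind it. I descend behind the cover and swing it.

```bash
python3 -m inch '[[[0,50,-10],[0,0,0],0],[[0,95,-20],[0,0,0],0],[[0,102,-30],[0,0,0],0],[[0,102,-40],[0,0,0],0],[[0,102,-47],[0,0,0],0],[[0,104,-55],[0,0,0],0],[[0,106,-62],[0,0,0],0],[[0,109,-69],[0,0,0],0],[[0,113,-76],[0,0,0],0],[[0,118,-83],[0,0,0],0],[[0,123,-89],[0,0,0],0],[[0,129,-95],[0,0,0],0],[[0,136,-99],[0,0,0],0],[[0,142,-104],[0,0,0],0]]'; python3 -c "
from h import *
print(caseloc())"
```

```text
time: 4.3
ee_pos: [0.4768, 0.071, 0.0979]
tcp_rot: [-90.0, -0.0, -81.3]
wrist_force: [-0.2, 0.7, -0.1]
opening: 0.0
(array([-20. ,  59.1,  97.9]), array([-0.2,  0.7, -0.1]))
```

```bash
python3 -m inch '[[[0,7,-3],[0,0,0],0],[[0,13,-6],[0,0,0],0],[[0,16,-7],[0,0,0],0],[[0,18,-9],[0,0,0],0],[[0,20,-10],[0,0,0],0]]'; python3 -c "
from h import *
print(caseloc())
p=bot.camera('wrist');q=bot.camera('side')
cv2.imwrite('pics/w2.png',np.hstack([p['frame'][200:380,200:440],cv2.resize(q['frame'][180:300,280:360],None,fx=3,fy=3)[:180*2]][:1])[:,:,::-1])
a=cv2.resize(q['frame'][180:305,280:370],None,fx=4,fy=4,interpolation=2);b=cv2.resize(p['frame'][200:380,215:425],None,fx=2,fy=2)
m=np.zeros((500,780,3),np.uint8);m[:500,:360]=a;m[:360,360:780]=b;cv2.imwrite('pics/w2.png',m[:,:,::-1])"
```

```text
time: 4.8
ee_pos: [0.4678, 0.0696, 0.0787]
tcp_rot: [-89.8, -0.0, -81.3]
wrist_force: [2.6, 1.7, 9.2]
opening: -0.0005
(array([-29.1,  59.1,  78.7]), array([2.6, 1.7, 9.2]))
```

View pics/w2.png

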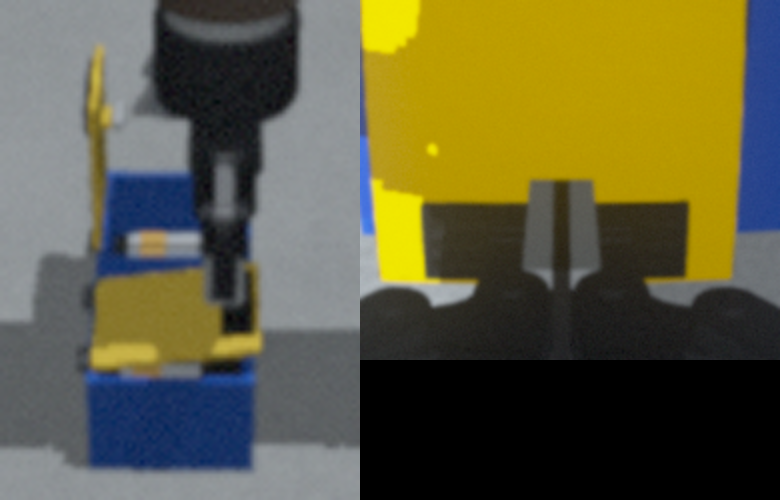

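The cover is on the catch with the fingers on the pad, and the upward force is 9 N. I press on gently.

```bash
for i in 1; do python3 -m inch '[[[0,1,-1],[0,0,0],0],[[0,2.5,-2],[0,0,0],0],[[0,4,-3],[0,0,0],0]]'; python3 -m inch '[[[0,1.5,0],[0,0,0],0],[[0,3,-1],[0,0,0],0]]';  python3 -m inch '[[[0,1.5,0],[0,0,0],0],[[0,3,0],[0,0,0],0]]'; done
```

```text
time: 5.2
ee_pos: [0.4665, 0.0695, 0.0761]
tcp_rot: [-89.6, -0.0, -81.3]
wrist_force: [6.4, 0.9, 7.2]
opening: -0.0004
time: 5.4
ee_pos: [0.4658, 0.0693, 0.0733]
tcp_rot: [-89.5, 0.0, -81.3]
wrist_force: [0.9, -0.6, 2.7]
opening: 0.0003
time: 5.6
ee_pos: [0.4653, 0.0692, 0.0697]
tcp_rot: [-89.6, -0.0, -81.3]
wrist_force: [-0.1, -0.2, -1.4]
opening: 0.0
```

```bash
python3 -m inch '[[[0,1.5,0],[0,0,0],0],[[0,3,0],[0,0,0],0]]'; python3 -m inch '[[[0,1,0],[0,0,0],0],[[0,2,0],[0,0,0],0],[[0,2,0],[0,0,0],0]]'
```

```text
time: 5.8
ee_pos: [0.4651, 0.0692, 0.0677]
tcp_rot: [-89.6, -0.0, -81.3]
wrist_force: [-9.2, -1.4, 24.7]
opening: -0.0002
time: 6.1
ee_pos: [0.4651, 0.0692, 0.0678]
tcp_rot: [-89.6, -0.0, -81.3]
wrist_force: [-8.4, -1.0, 21.9]
opening: -0.0
```

Left is shut: it bottomed at z = 67.8 mm with 22 N after the snap. I lift and move behind the right cover.

```bash
python3 -m inch '[[[0,-50,0],[0,0,0],0],[[0,-100,0],[0,0,0],0],[[0,-150,0],[0,0,0],0],[[0,-175,20],[0,0,0],0],[[20,-175,60],[0,0,0],0],[[50,-175,90],[0,0,0],0],[[80,-175,121],[0,0,0],0],[[119,-175,121],[0,0,0],0],[[119,-175,121],[0,0,0],0],[[119,-175,121],[0,0,0],0]]'; python3 -c "
from h import *
print(caseloc())
p=bot.camera('wrist');cv2.imwrite('pics/w3.png',p['frame'][:,:,::-1])"
```

```text
time: 7.1
ee_pos: [0.6013, -0.0309, 0.2427]
tcp_rot: [-89.7, 0.0, -81.4]
wrist_force: [-0.9, 0.1, -0.1]
opening: 0.0
(array([ 87.4, -60.7, 242.7]), array([-0.9,  0.1, -0.1]))
```

View pics/w3.png

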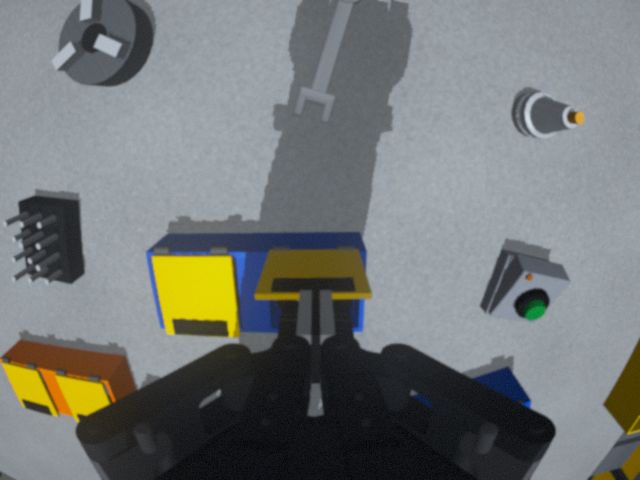

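The left cover lies shut, and the fingers are centred behind the right cover (315,290). Same stroke here.

```bash
python3 -m inch '[[[0,50,0],[0,0,0],0],[[0,95,-5],[0,0,0],0],[[0,103,-15],[0,0,0],0],[[0,103,-26],[0,0,0],0],[[0,103,-34],[0,0,0],0],[[0,103,-42],[0,0,0],0],[[0,104,-50],[0,0,0],0],[[0,106,-58],[0,0,0],0],[[0,108,-65],[0,0,0],0],[[0,111,-72],[0,0,0],0],[[0,115,-79],[0,0,0],0],[[0,120,-86],[0,0,0],0],[[0,125,-92],[0,0,0],0],[[0,131,-98],[0,0,0],0],[[0,138,-102],[0,0,0],0],[[0,144,-107],[0,0,0],0],[[0,152,-110],[0,0,0],0],[[0,159,-113],[0,0,0],0]]'; python3 -c "
from h import *
print(caseloc())"
python3 -m inch '[[[0,1.5,-1],[0,0,0],0],[[0,3,-2],[0,0,0],0]]'; python3 -m inch '[[[0,1.5,-1],[0,0,0],0],[[0,3,-2],[0,0,0],0]]'
```

```text
time: 8.95
ee_pos: [0.4902, -0.0471, 0.0827]
tcp_rot: [-89.6, 0.0, -81.3]
wrist_force: [1.2, 0.6, 0.1]
opening: -0.0004
(array([-24.8, -59.7,  82.7]), array([1.2, 0.6, 0.1]))
time: 9.15
ee_pos: [0.4892, -0.0472, 0.0803]
tcp_rot: [-89.5, 0.0, -81.3]
wrist_force: [2.8, 1.9, 9.1]
opening: 0.0001
time: 9.35
ee_pos: [0.489, -0.0473, 0.0794]
tcp_rot: [-89.2, 0.0, -81.3]
wrist_force: [1.8, 3.1, 18.3]
opening: -0.0001
```

```bash
python3 -m inch '[[[0,2,-1],[0,0,0],0],[[0,4,-2],[0,0,0],0]]'; python3 -m inch '[[[0,2,-1],[0,0,0],0],[[0,4,-1],[0,0,0],0]]'
```

```text
time: 9.55
ee_pos: [0.4888, -0.0474, 0.0783]
tcp_rot: [-88.9, -0.0, -81.2]
wrist_force: [-0.7, 3.1, 21.1]
opening: -0.0001
time: 9.75
ee_pos: [0.4884, -0.0476, 0.075]
tcp_rot: [-88.8, -0.0, -81.2]
wrist_force: [-3.3, 1.0, 8.8]
opening: 0.0003
```

```bash
python3 -m inch '[[[0,1.5,0],[0,0,0],0],[[0,3,0],[0,0,0],0]]'; python3 -m inch '[[[0,1.5,0],[0,0,0],0],[[0,3,0],[0,0,0],0]]';python3 -m inch '[[[0,1,0],[0,0,0],0],[[0,2,0],[0,0,0],0]]'
```

```text
time: 9.95
ee_pos: [0.4882, -0.0476, 0.072]
tcp_rot: [-88.9, -0.0, -81.2]
wrist_force: [-1.6, -0.8, 2.3]
opening: 0.0003
time: 10.15
ee_pos: [0.488, -0.0476, 0.0684]
tcp_rot: [-88.9, -0.0, -81.3]
wrist_force: [-0.2, 0.3, 0.8]
opening: 0.0002
time: 10.35
ee_pos: [0.4882, -0.0477, 0.0677]
tcp_rot: [-88.9, -0.1, -81.3]
wrist_force: [-8.1, 0.1, 21.4]
opening: -0.0
```

Right has also snapped and bottomed at 67.7 mm with 21 N. I lift and go to the button, with the tool tilted along its axis.

```bash
python3 -m inch '[[[0,-50,0],[0,0,0],0],[[0,-90,0],[0,0,0],0],[[0,-90,0],[0,0,0],0]]'; python3 -c "
from h import *
n=rz(-.047)@[-np.sin(.4),0,np.cos(.4)]
B=np.array([.5225,-.2988,.0585])
z=-n; y=z; x=np.cross(y,[0,0,1]);x/=np.linalg.norm(x);Rm=np.c_[x,y,np.cross(x,y)]
rpy=R.from_matrix(Rm).as_euler('xyz',degrees=True);print(rpy,shift(B+.1*n,rpy))"
```

```text
time: 10.65
ee_pos: [0.4885, -0.0481, 0.1633]
tcp_rot: [-88.4, -0.2, -81.3]
wrist_force: [1.3, 0.6, 0.5]
opening: -0.0
[-67.08168819   0.         -92.69290164] (array([245.2,  12.2, -43.1]), array([ 0.371,  0.197, -0.04 ]))
```

```bash
python3 -m inch '[[[50,0,-10],[0.07,0.04,-0.01],0],[[100,0,-20],[0.15,0.08,-0.02],0],[[150,0,-30],[0.22,0.12,-0.02],0],[[200,5,-40],[0.3,0.16,-0.03],0],[[245,12,-43],[0.371,0.197,-0.04],0],[[245,12,-43],[0.371,0.197,-0.04],0],[[245,12,-43],[0.371,0.197,-0.04],0],[[245,12,-43],[0.371,0.197,-0.04],0]]'; python3 -c "
from h import *
p=bot.camera('wrist');cv2.imwrite('pics/w4.png',p['frame'][:,:,::-1])
print(p['origin'],p['orientation'],bot.get_obs()['ee_pos'])
for k in ('confirm','confirm_top'):print([(d['box'],d['confidence']) for d in bot.search_frame(p,k)[:3]])
hsv=cv2.cvtColor(p['frame'],cv2.COLOR_RGB2HSV);m=cv2.inRange(hsv,(50,120,50),(80,255,255))
k=cv2.connectedComponentsWithStats(m);print(k[2][1:],k[3][1:])
# predicted pixel of B
Rm=R.from_euler('xyz',p['orientation'],degrees=True).as_matrix()
for B in ([.5225,-.2988,.0585],[.5225,-.2988,.0535]):
    c=Rm.T@(np.array(B)-p['origin']);th=np.arctan2(np.hypot(c[0],c[1]),c[2]);r=p['mtx'][0,0]*th
    print(c,p['mtx'][:2,2]+r*c[:2]/np.hypot(c[0],c[1]))
"
```

```text
time: 11.45
ee_pos: [0.4838, -0.296, 0.1507]
tcp_rot: [-67.1, 0.0, -92.7]
wrist_force: [0.9, 0.5, -0.2]
opening: 0.0002
[ 0.5043243  -0.29628504  0.31417979] [-1.75649296e+02  6.68348641e-02 -9.26525959e+01] [ 0.48409943 -0.29568284  0.1509159 ]
[([297.6, 213.3, 337.1, 254.4], 0.81)]
[]
[[ 297  215   40   41 1247]] [[316.55813953 235.38171612]]
[0.00196934 0.00117604 0.25632708] [318.09986327 236.4676826 ]
[0.00197517 0.00155534 0.26131267] [318.05367077 236.97458959]
```

View pics/w4.png

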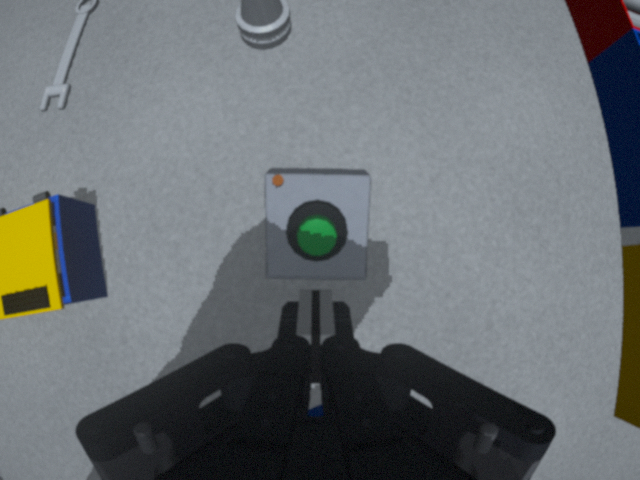

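The button centre is at (317,235), within 1.5 px (about 1 mm) of the prediction. I advance, then press slowly.

```bash
python3 -m inch '[[[1,40,0],[0,0,0],0],[[2,75,0],[0,0,0],0],[[2,88,0],[0,0,0],0],[[2,92,0],[0,0,0],0],[[2,94,0],[0,0,0],0],[[2,96,0],[0,0,0],0],[[2,98,0],[0,0,0],0]]'; python3 -m inch '[[[0,1.5,0],[0,0,0],0],[[0,3,0],[0,0,0],0]]';python3 -m inch '[[[0,1.5,0],[0,0,0],0],[[0,3,0],[0,0,0],0]]';python3 -m inch '[[[0,1,0],[0,0,0],0],[[0,2,0],[0,0,0],0]]'
```

```text
time: 12.3
ee_pos: [0.523, -0.2997, 0.0627]
tcp_rot: [-66.9, -0.1, -92.6]
wrist_force: [0.1, 1.6, 2.8]
opening: -0.0
time: 12.5
ee_pos: [0.5244, -0.3, 0.0609]
tcp_rot: [-66.9, -0.1, -92.6]
wrist_force: [-3.0, 0.7, 4.2]
opening: 0.0002
time: 12.7
ee_pos: [0.5253, -0.3002, 0.0592]
tcp_rot: [-66.9, -0.1, -92.6]
wrist_force: [-22.1, 6.9, 26.1]
opening: 0.0002
time: 12.9
ee_pos: [0.5254, -0.3003, 0.0591]
tcp_rot: [-66.9, -0.1, -92.6]
wrist_force: [-26.5, 9.4, 30.6]
opening: 0.0002
```

The force profile was 3 N, then 5 N on the spring, then a hard stop, so the button is fully in. I retract and check.

```bash
python3 -m inch '[[[0,-3,0],[0,0,0],0],[[0,-6,0],[0,0,0],0],[[0,-12,0],[0,0,0],0],[[0,-40,0],[0,0,0],0],[[0,-80,0],[0,0,0],0],[[0,-101,0],[0,0,0],0],[[0,-101,0],[0,0,0],0],[[0,-101,0],[0,0,0],0]]'; python3 -c "
from h import *
p=bot.camera('wrist');print(bot.get_obs()['ee_pos'])
hsv=cv2.cvtColor(p['frame'],cv2.COLOR_RGB2HSV);m=cv2.inRange(hsv,(50,120,50),(80,255,255))
k=cv2.connectedComponentsWithStats(m);print(k[2][1:],k[3][1:])
q=bot.camera('side');t=bot.camera('top')
a=cv2.resize(q['frame'][170:302,290:368],None,fx=4,fy=4,interpolation=2)
b=cv2.resize(t['frame'][200:290,260:380],None,fx=4,fy=4,interpolation=2)
c=cv2.resize(p['frame'][160:290,250:390],None,fx=1.8,fy=1.8,interpolation=2)
m=np.zeros((600,792,3),np.uint8);m[:528,:312]=a;m[:360,312:]=b;m[360:360+c.shape[0],312:312+c.shape[1]]=c
cv2.imwrite('pics/end.png',m[:,:,::-1])"
```

```text
time: 13.7
ee_pos: [0.4859, -0.2985, 0.152]
tcp_rot: [-66.8, -0.2, -92.7]
wrist_force: [-0.1, 0.1, -0.7]
opening: -0.0
[ 0.48567012 -0.29812857  0.15094748]
[[ 293  220   40   40 1228]] [[312.39820847 239.54723127]]
```

View pics/end.png

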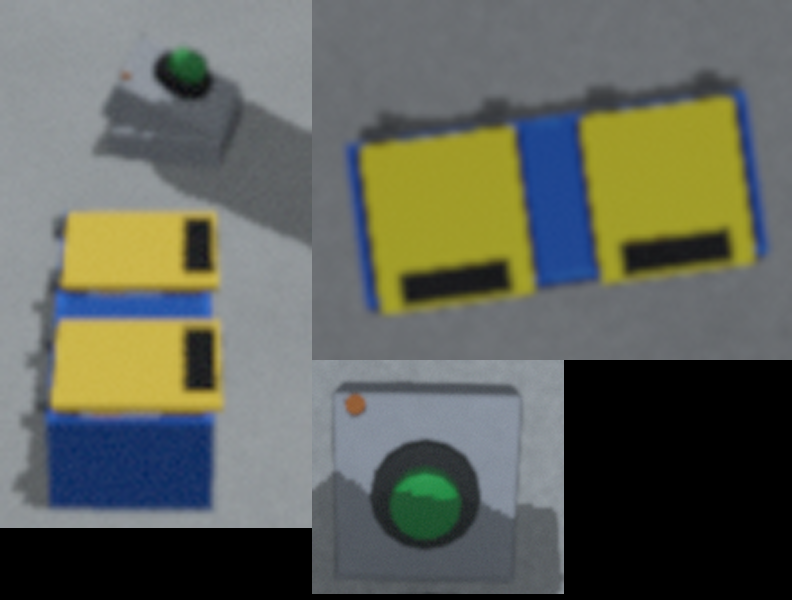

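Both covers lie flat on the case, and the button is back out with the same 40 px size as before the press. The arm is clear of everything.

```bash
python3 -c "
from h import *
print(bot.job_done())"
```

```text
the job is handed in; nothing more can be done
None
```

The job is done and handed in at about 14 s of robot time, against the 64 s limit; no verdict was reported.

- **Covers:** I swung both covers of the small blue case over and pressed them at their pads. Each catch gave way at about 10 N or less (left) and 21 N (right). Both pads then stopped at 68 mm height, where they should be when shut, with 21–25 N on them. The final side and top views show both covers flat on the case.
- **Button:** I pressed it along its tilted axis, 3–5 N on the spring and then a hard stop. After release it looked the same size in the wrist picture as before (40 px), so it came back out.
- **Forces:** At the button stop I over-pressed to about 42 N at the wrist, through the fingertips. That is well under the 120 N wrist limit. It is slightly over the 40 N limit for the arm and gripper body, but the body touched nothing that I saw.
- **Not checked:** I went nowhere near the drill stand, tool holder, chuck and wrench, but I did not re-measure their positions at the end. Full button travel is judged from the forces alone, because the fingers hid the button while it was pressed.

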